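# Put the spinning-lathe fittings back on their outline pads

## Task

Put the four loose lathe fittings away: set each one, standing upright as it is now, on the plywood pad whose dark outline matches it in shape and size - large round former, small round former, hexagonal nut and tool-rest bar - centred on the outline, with the nut and the bar turned to line up with theirs. Leave the aluminium dish and the steel tin where they are.

Things in the scene. Friction and masses are not known exactly. Their poses are not given: they have to be found in the camera images.
- large_former: Large round spinning former, bare aluminium and steel, loose, standing upright: a disc base 70 mm in diameter, straight for 12 mm and then sloping in to 52 mm diameter at 24 mm height, with a plain steel spigot 28 mm in diameter standing on its middle from 24 to 60 mm height (grip it by the spigot). About 0.3 to 0.55 kg. Origin: centre of its underside; z up along its axis.
- small_former: Small round spinning former, bare aluminium and steel, loose, standing upright: a base 36 mm in diameter, straight for 12 mm and then sloping in to 28 mm diameter at 24 mm height, with a plain steel spigot 24 mm in diameter from 24 to 52 mm height (grip it by the spigot). About 0.10 to 0.17 kg. Origin: centre of its underside; z up along its axis.
- hex_nut: Hexagonal steel spindle nut lying flat, loose: 50 mm across flats (58 mm across corners), 30 mm high, with a dark round bore seen in the top face (the body is solid). About 0.28 to 0.46 kg. Origin: centre of its underside; z up; its x axis is square to one pair of flats (flats face x and every 60 degrees from it).
- tool_rest: Steel tool-rest bar lying loose on its underside: 84 mm long (its x), 28 mm wide (its y), 28 mm high, with two brass pins, 10 mm in diameter and 14 mm tall, standing on its top 32 mm either side of the middle. About 0.33 to 0.55 kg. Origin: centre of its underside; z up.
- pad_large_round: Fixed flat plywood pad, 100 x 100 mm, 8 mm thick, with a dark round outline 74 mm in diameter, flush in the middle of its top. Origin: centre of its underside; z up; x and y along its square edges.
- pad_small_round: Fixed flat plywood pad, 100 x 100 mm, 8 mm thick, with a dark round outline 38 mm in diameter, flush in the middle of its top. Origin: centre of its underside; z up; x and y along its square edges.
- pad_hexagon: Fixed flat plywood pad, 100 x 100 mm, 8 mm thick, with a dark hexagonal outline 52 mm across flats, flush in the middle of its top. Origin: centre of its underside; z up; x and y along its square edges; the pad's x is square to one pair of the hexagon's flats.
- pad_bar: Fixed flat plywood pad, 100 x 100 mm, 8 mm thick, with a dark rectangular outline 86 x 30 mm, flush in the middle of its top. Origin: centre of its underside; z up; x and y along its square edges; the rectangle's long side lies along the pad's x.
- dish: Bystander: open spun aluminium dish, 150 mm across and 40 mm high, loose on the bench at the robot's left. Origin: centre of its underside.
- wax_tin: Bystander: closed plain steel tin, 72 mm in diameter and 70 mm high, standing loose on the bench at the robot's right. Origin: centre of its underside.
Not all that is in view belongs to the job. Leave any green or purple look-alike of the tool_rest alone. Leave any green look-alike of the hex_nut alone.

How it is judged:
By the outcome, as a careful person would: the job done as asked, in the order asked, and still so for the second after the job is handed in, with the robot touching nothing.
It also fails if it takes over 109 s, if anything falls off the work surface, if the arm or the gripper's body presses on something with over 40 N, if the wrist force passes 120 N, or if a joint passes its speed limit or range.

## Robot

A 6-joint arm with a two-finger parallel gripper is mounted at the origin on the work surface. World frame = base frame: x ahead of the robot, y to its left, z up, the work surface at z = 0. Lengths are in mm, angles in rad, forces in N, time in s.
With the tool pointing down it reaches from about 275 to 875 mm from the base axis. Payload 12.5 kg.
Tool frame: the origin (TCP) lies at the very end of the fingers, on their centre line; the grasp point (between the pads) lies 19 mm behind it; z points along the fingers, y is the line along which they close (so a half turn about z gives the same grasp; the last joint's range is limited). The gripper opens to 85 mm and grips with 20 to 120 N. Pads are 22 mm wide; open, the fingers measure 114 mm over their backs; the gripper's body (76 mm by 85 mm) begins 54 mm behind the grasp point. The pads swing forward as they close: fully open they stand 13 mm farther back than shut.
Start: joints at [1.139, 0.351, 1.652, -0, 1.139, -0.085], TCP at [186.908, 517.252, 231.29] pointing down, gripper open.
Joint ranges: [-2.75, 2.75], [-0.79, 2.1], [0.01, 2.65], [-1.57, 4.71], [0.07, 3.14], [-2.87, 2.87]. Speed limits (rad/s): [2.22, 2.22, 2.79, 3.14, 3.14, 3.14].

## Interface

Orientations are given as [roll, pitch, yaw] about the fixed x, y, z axes, in that order (R = Rz(yaw) Ry(pitch) Rx(roll)).
In Python, from workcell import env gives the robot as it stands. The module is installed in compiled form; this text tells all that it offers.
- The arm moves only by the tool apply_moves, never from a script. Its argument "targets" is a list of rows, each an object of numbers: "dx", "dy", "dz": the shift along the tool's x, y, z in cm; "rx", "ry", "rz": the turn, a rotation vector about the tool's x, y, z in rad; "grip": the opening, from 0 (shut) to 1 (fully open). In form: [{"dx": .., "dy": .., "dz": .., "rx": .., "ry": .., "rz": .., "grip": ..}, ...]. A call has exactly 10 rows; each row is the pose to reach, as a shift and turn from the pose commanded when the call began, along the tool's axes at that moment; what a row does not reach only later rows make up. A row lasts 1/12 s, in which the tool goes at most 41.7 mm and 7.16 degrees, less where a joint would pass 70% of its speed; a pose out of reach is approached as far as the arm can. A call with a gripper value outside its range is refused whole. The fingers move at their own pace and stop on an object; "newtons" is the grip in N (left out, the last holds). Time passes only in rows, so rows that repeat a pose let the fingers close, or fill a call up. It gives the time, the measured TCP pose, the force, the opening and the grip force at its end, in the units of the state.
- env.get_state(): the state, without advancing time (a new reading comes with each control period).
- env.grab_frame(name): name is "scene" or "top" or "wrist"; returns (picture, depth): 480x640x3 uint8, red, green, blue; 480x640 float32, mm along the optical axis (not along the pixel's ray), 0 where there is no reading.
- env.calibration(name): a dict with "mtx" (3x3 intrinsics, pixels), "eye" and "orientation" of the camera in the world. Camera axes: x right, y down, z forward; pixel columns grow to the right and rows downward; lengths in mm; the calibration is good to about 2 mm. A picture is of the moment at which its call begins: read the wrist's pose just before it. calibration takes no time and is no camera call; for the wrist camera it gives the pose at the moment of the call.
- env.close_job(): hands the job in; it is judged then, once.
Trained networks look in the newest picture that a camera, given by its name, has taken for a name from the list of things; names that differ only in an ending like _2 or _b are one class to them, and where a whole thing is asked for, a point or a joint stands for the part that bears it (a point fixed in the world has none). Each returns a list of dicts, best first, with "confidence" (0 to 1); they miss things now and then, are a little off and sometimes report something else, mostly with a low value. They report only what shows in the picture. A call takes as long as a camera call. They do not tell look-alikes from the thing itself.
- env.boxes_of(camera, name): "xyz" ([x, y, z] in mm, in the coordinates of the camera as it stood for that picture, good to about 4 mm: the middle of the surface that is visible of it).
- env.cut_out(camera, name): "mask" (480x640 bool, what is visible of it).
The state is a dict: "t": time; "q": joint angles; "joint_vel": joint speeds; "effort": joint torques, N m; "ee_pos": TCP position; "tool_rot": TCP orientation; "contact_force": force on the tool from outside, world axes, zero at the start; "moment": the same for the moment, N m; "opening": opening from 0.0 (shut) to 1.0 (fully open); "gripper_force": force on a finger pad.
Only numpy, scipy, OpenCV 4.12 (cv2) and the standard library are available. Lean on these libraries where they do the work, as an engineer would, in place of code of your own. Each camera call takes 0.05 s, during which the arm holds its last target. There are 200 camera calls.

## Working session

There is one attempt and no reset: what is moved stays moved. The work goes in short steps, Python scripts to look and compute and a tool call to move; the robot and the scene stay as the last step left them, time stands still between calls to the robot, and variables do not carry over. Pictures are saved under pics/ and viewed, at most 14 in all, crops included, and the job is handed in when it is done.

Besides the shell and the picture viewer there is one more tool, called after "Request:" as a command line: name --argument value ..., lists and objects as JSON in quotes. apply_moves: Moves the arm, as the interface text tells. Its arguments: {"type":"object","properties":{"targets":{"type":"array","items":{"type":"object","properties":{"dx":{"type":"number"},"dy":{"type":"number"},"dz":{"type":"number"},"rx":{"type":"number"},"ry":{"type":"number"},"rz":{"type":"number"},"grip":{"type":"number"}}}},"newtons":{"type":"number"}},"required":["targets"]}

```bash
mkdir -p pics; cat > h.py <<'E'
import numpy as np, cv2
from workcell import env
from scipy.spatial.transform import Rotation as R
def cal(c):
    k=env.calibration(c); o=np.array(k["orientation"],float)
    if o.shape!=(3,3): o=R.from_euler('xyz',o).as_matrix()
    return np.array(k["mtx"],float),np.array(k["eye"],float),o
def world(c,uv,z,k=None):
    "pixels to world at plane height z"
    M,e,o=k or cal(c); uv=np.atleast_2d(uv).astype(float)
    d=np.c_[(uv[:,0]-M[0,2])/M[0,0],(uv[:,1]-M[1,2])/M[1,1],np.ones(len(uv))]@o.T
    return e+d*((z-e[2])/d[:,2])[:,None]
def save(n,p): cv2.imwrite(f"pics/{n}.png",p[...,::-1])
E
python3 - <<'E'
from h import *
print(env.get_state()); 
for c in("top","scene","wrist"): print(c,env.calibration(c))
p,d=env.grab_frame("top");save("top",p); np.savez("top.npz",p=p,d=d)
M,e,o=cal("top")
for n in "large_former small_former hex_nut tool_rest pad_large_round pad_small_round pad_hexagon pad_bar dish wax_tin".split():
    for b in env.boxes_of("top",n):
        x=np.array(b["xyz"]); uv=M@x; print(n,round(b["confidence"],2),np.round(e+o@x),np.round(uv[:2]/uv[2]))
E
```

```text
{'t': 0.0, 'q': array([ 1.13941870e+00,  3.51250143e-01,  1.65240742e+00, -2.19484652e-06,
        1.13906624e+00, -8.46040098e-02]), 'joint_vel': array([-0.00056954, -0.00093151, -0.0002848 , -0.00031957, -0.00077016,
       -0.00125614]), 'effort': array([ 3.92584006e-04, -5.06097722e+01, -2.91407615e+01, -6.49399817e-05,
        4.43949117e-03,  7.72613248e-06]), 'ee_pos': array([186.77257771, 516.9821379 , 230.75713082]), 'tool_rot': array([-3.14046538e+00, -9.36002158e-05,  2.79481991e+00]), 'contact_force': array([-0.20937683, -0.54747807, -0.64941276]), 'moment': array([-1.41844676e-02,  8.48695697e-05,  4.11298103e-03]), 'gripper_force': 0.0, 'opening': 1.0018135105790176}
top {'mtx': array([[434.1049849 ,   0.        , 313.87961992],
       [  0.        , 434.1049849 , 240.03988235],
       [  0.        ,   0.        ,   1.        ]]), 'eye': array([ 494.62928581,    8.33733968, 1274.8421376 ]), 'orientation': array([-3.07354416, -0.01651439, -1.59397547])}
scene {'mtx': array([[486.25138797,   0.        , 325.84847464],
       [  0.        , 486.25138797, 233.17595179],
   
[... 586 characters left out ...]
458. -91.  25.] [342. 282.]
hex_nut 0.6 [519. 506.  15.] [134. 265.]
hex_nut 0.52 [474. 249.  32.] [222. 279.]
hex_nut 0.51 [385. 223.  34.] [231. 310.]
tool_rest 0.79 [693. 361.  26.] [183. 204.]
tool_rest 0.76 [636. 259.  28.] [218. 223.]
tool_rest 0.59 [761. 254.  33.] [219. 179.]
pad_large_round 0.95 [ 458. -280.   11.] [406. 280.]
pad_small_round 0.91 [ 629. -239.   10.] [390. 222.]
pad_small_round 0.52 [605. -87.  24.] [339. 231.]
pad_hexagon 0.65 [518. 507.  15.] [133. 266.]
pad_hexagon 0.39 [ 458. -280.    9.] [406. 280.]
pad_bar 0.84 [611.  80.  10.] [281. 230.]
dish 0.85 [515. 507.  16.] [133. 266.]
dish 0.41 [610.  80.  10.] [281. 231.]
wax_tin 0.89 [ 573. -451.   74.] [470. 237.]
```

View pics/top.png

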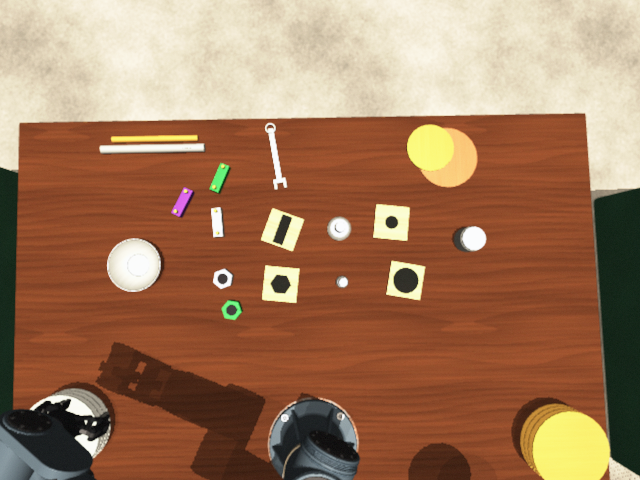

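The steel bar is at (217,222), with green (219,179) and purple (183,203) look-alikes. The steel nut is at (222,279), with a green one at (231,310). The large former is at (339,229) and the small one at (342,282). The pads are bar (283,230), hex (281,284), small (391,222) and large (406,280). I'll move the wrist camera over the left group for a close look.

Request:
apply_moves --targets '[{"dx": -45,"dy": -20.6,"dz": 0,"rz": 1.224,"grip": 1},{"dx": -45,"dy": -20.6,"dz": 0,"rz": 1.224,"grip": 1},{"dx": -45,"dy": -20.6,"dz": 0,"rz": 1.224,"grip": 1},{"dx": -45,"dy": -20.6,"dz": 0,"rz": 1.224,"grip": 1},{"dx": -45,"dy": -20.6,"dz": 0,"rz": 1.224,"grip": 1},{"dx": -45,"dy": -20.6,"dz": 0,"rz": 1.224,"grip": 1},{"dx": -45,"dy": -20.6,"dz": 0,"rz": 1.224,"grip": 1},{"dx": -45,"dy": -20.6,"dz": 0,"rz": 1.224,"grip": 1},{"dx": -45,"dy": -20.6,"dz": 0,"rz": 1.224,"grip": 1},{"dx": -45,"dy": -20.6,"dz": 0,"rz": 1.224,"grip": 1}]'

```text
validation failed for argument at $.ta...
```

Request:
apply_moves --targets '[{"dx": -45,"dy": -20.6,"dz": 0,"rx": 0,"ry": 0,"rz": 1.224,"grip": 1},{"dx": -45,"dy": -20.6,"dz": 0,"rx": 0,"ry": 0,"rz": 1.224,"grip": 1},{"dx": -45,"dy": -20.6,"dz": 0,"rx": 0,"ry": 0,"rz": 1.224,"grip": 1},{"dx": -45,"dy": -20.6,"dz": 0,"rx": 0,"ry": 0,"rz": 1.224,"grip": 1},{"dx": -45,"dy": -20.6,"dz": 0,"rx": 0,"ry": 0,"rz": 1.224,"grip": 1},{"dx": -45,"dy": -20.6,"dz": 0,"rx": 0,"ry": 0,"rz": 1.224,"grip": 1},{"dx": -45,"dy": -20.6,"dz": 0,"rx": 0,"ry": 0,"rz": 1.224,"grip": 1},{"dx": -45,"dy": -20.6,"dz": 0,"rx": 0,"ry": 0,"rz": 1.224,"grip": 1},{"dx": -45,"dy": -20.6,"dz": 0,"rx": 0,"ry": 0,"rz": 1.224,"grip": 1},{"dx": -45,"dy": -20.6,"dz": 0,"rx": 0,"ry": 0,"rz": 1.224,"grip": 1}]'

```text
t: 1.38
ee_pos: [485.5, 223.6, 231.5]
tool_rot: [3.141, -0.0, 1.564]
contact_force: [0.7, 1.4, 0.3]
opening: 1.002
gripper_force: 0.0
```

```bash
python3 - <<'E'
from h import *
k=cal("wrist");p,d=env.grab_frame("wrist");save("w1",p); np.savez("w1.npz",p=p,d=d,M=k[0],e=k[1],o=k[2])
print(k, env.get_state()["ee_pos"], env.get_state()["tool_rot"])
E
```

```text
(array([[422.24112561,   0.        , 316.23847934],
       [  0.        , 422.24112561, 240.08288186],
       [  0.        ,   0.        ,   1.        ]]), array([486.18625114, 296.68938598, 374.57202189]), array([[ 9.99983492e-01, -5.72117185e-03, -5.33589608e-04],
       [-5.63387103e-03, -9.57976740e-01, -2.86790559e-01],
       [ 1.12961164e-03,  2.86788831e-01, -9.57993158e-01]])) [489.85267657 219.36567077 231.48248659] [3.13894197e+00 1.21479875e-03 1.55504270e+00]
```

View pics/w1.png

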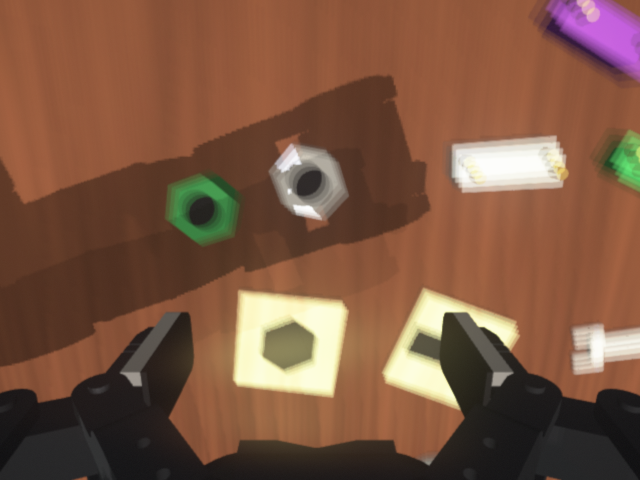

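The picture has motion blur. It shows the steel nut (310,182), green nut (203,210), steel bar (508,163), hex pad (290,345) and bar pad (450,345), partly behind a finger. I'll shift and settle so all four can be measured.

Request:
apply_moves --targets '[{"dx": -8,"dy": 5,"dz": -4,"rx": 0,"ry": 0,"rz": 0,"grip": 1},{"dx": -8,"dy": 5,"dz": -4,"rx": 0,"ry": 0,"rz": 0,"grip": 1},{"dx": -8,"dy": 5,"dz": -4,"rx": 0,"ry": 0,"rz": 0,"grip": 1},{"dx": -8,"dy": 5,"dz": -4,"rx": 0,"ry": 0,"rz": 0,"grip": 1},{"dx": -8,"dy": 5,"dz": -4,"rx": 0,"ry": 0,"rz": 0,"grip": 1},{"dx": -8,"dy": 5,"dz": -4,"rx": 0,"ry": 0,"rz": 0,"grip": 1},{"dx": -8,"dy": 5,"dz": -4,"rx": 0,"ry": 0,"rz": 0,"grip": 1},{"dx": -8,"dy": 5,"dz": -4,"rx": 0,"ry": 0,"rz": 0,"grip": 1},{"dx": -8,"dy": 5,"dz": -4,"rx": 0,"ry": 0,"rz": 0,"grip": 1},{"dx": -8,"dy": 5,"dz": -4,"rx": 0,"ry": 0,"rz": 0,"grip": 1}]'

```text
t: 2.27
ee_pos: [534.0, 145.9, 271.1]
tool_rot: [-3.141, 0.0, 1.572]
contact_force: [-0.1, -0.5, 0.8]
opening: 1.001
gripper_force: 0.0
```

```bash
python3 - <<'E'
from h import *
k=cal("wrist");p,d=env.grab_frame("wrist");save("w2",p); np.savez("w2.npz",p=p,d=d,M=k[0],e=k[1],o=k[2])
print(k[1], env.get_state()["ee_pos"], env.get_state()["tool_rot"])
E
```

```text
[534.23191428 219.00454882 414.20110625] [534.04092668 145.7612354  271.18914201] [-3.14137064e+00  2.53838990e-05  1.57142294e+00]
```

View pics/w2.png

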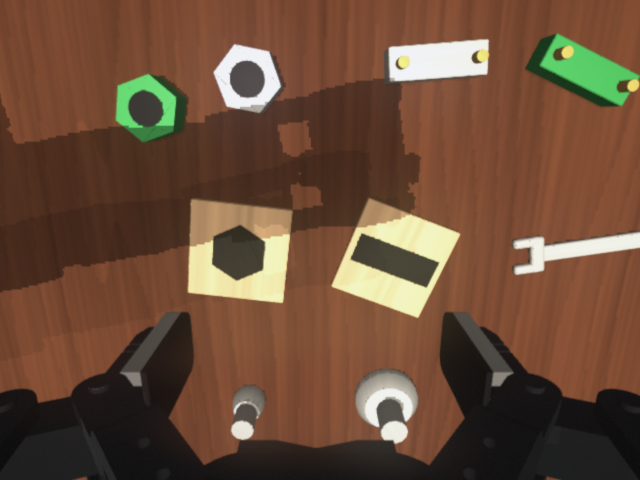

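The settled view shows the steel nut (248,78), steel bar (438,60), hex outline (238,252), bar outline (395,260), small former (246,410) and large former (388,405). Next I'll measure the ones in clear view.

```bash
cat >> h.py <<'E'
def deproj(d,k):
    M,e,o=k; v,u=np.indices(d.shape); x=np.stack([(u-M[0,2])/M[0,0]*d,(v-M[1,2])/M[1,1]*d,d],-1)
    return x@o.T+e
def blob(m,seed):
    n,l=cv2.connectedComponents(m.astype(np.uint8)); s=l[seed[1],seed[0]]
    return (l==s) if s else None
def contour(m): 
    c=max(cv2.findContours(m.astype(np.uint8),cv2.RETR_EXTERNAL,cv2.CHAIN_APPROX_NONE)[0],key=cv2.contourArea); return c[:,0]
def fit(P,n):
    "n=2 rectangle: side pair; n=3 hexagon. -> centre, angle deg (normal to first flats / long axis), widths"
    P=P[:,:2]; best=None
    for a in np.radians(np.arange(0,180/n if n==3 else 180,.25)):
        A=a+np.arange(n)*np.pi/n; N=np.c_[np.cos(A),np.sin(A)]; s=P@N.T
        lo,hi=np.percentile(s,[1,99],axis=0)
        w=hi-lo; c=w.sum() if n==3 else w.prod()+(w[0]<w[1])*1e9
        if best is None or c<best[0]: best=(c,np.linalg.lstsq(N,(lo+hi)/2,rcond=None)[0],np.degrees(a),w)
    return best[1:]
E
python3 - <<'E'
from h import *
f=np.load("w2.npz");p,d=f["p"],f["d"];k=(f["M"],f["e"],f["o"])
X=deproj(d,k);g=p.max(-1).astype(int)
for n,s in (("hex",(238,240)),("bar",(395,260)),("nut",(225,78)),("rest",(438,60))):
    z=X[...,2]
    if n in("hex","bar"): m=(g<80); h=8
    else: h=30 if n=="nut" else 28; m=(z>h-5)&(z<h+6)&(p[...,1].astype(int)>140)
    b=blob(m,s)
    if b is None: print(n,"none",g[s[1],s[0]],X[s[1],s[0]]);continue
    C=contour(b); P=world("wrist",C,h,k)
    print(n,b.sum(),"depth z",np.median(z[b]),fit(P,3 if n in("hex","nut") else 2))
E
```

```text
hex 2005 depth z 9.33381179470598 (array([455.35050518,  84.04399603]), np.float64(53.25), array([49.98874003, 49.91925258, 49.58760822]))
bar 2061 depth z 9.13727403865704 (array([613.96911135,  75.97162777]), np.float64(159.0), array([83.28730601, 27.31290372]))
nut 2167 depth z 30.760030126600668 (array([475.56425262, 246.95191379]), np.float64(19.0), array([50.16427311, 49.82166307, 49.89550678]))
rest 3116 depth z 28.59613375466691 (array([637.55935581, 262.16372444]), np.float64(4.25), array([83.42581707, 27.53502543]))
```

Request:
apply_moves --targets '[{"dx": -36,"dy": 0,"dz": -4,"rx": 0,"ry": 0,"rz": 0,"grip": 1},{"dx": -36,"dy": 0,"dz": -4,"rx": 0,"ry": 0,"rz": 0,"grip": 1},{"dx": -36,"dy": 0,"dz": -4,"rx": 0,"ry": 0,"rz": 0,"grip": 1},{"dx": -36,"dy": 0,"dz": -4,"rx": 0,"ry": 0,"rz": 0,"grip": 1},{"dx": -36,"dy": 0,"dz": -4,"rx": 0,"ry": 0,"rz": 0,"grip": 1},{"dx": -36,"dy": 0,"dz": -4,"rx": 0,"ry": 0,"rz": 0,"grip": 1},{"dx": -36,"dy": 0,"dz": -4,"rx": 0,"ry": 0,"rz": 0,"grip": 1},{"dx": -36,"dy": 0,"dz": -4,"rx": 0,"ry": 0,"rz": 0,"grip": 1},{"dx": -36,"dy": 0,"dz": -4,"rx": 0,"ry": 0,"rz": 0,"grip": 1},{"dx": -36,"dy": 0,"dz": -4,"rx": 0,"ry": 0,"rz": 0,"grip": 1}]'

```text
t: 3.15
ee_pos: [534.0, -219.3, 311.6]
tool_rot: [3.141, 0.002, 1.567]
contact_force: [-0.3, 0.3, -0.3]
opening: 1.001
gripper_force: 0.0
```

Request:
apply_moves --targets '[{"dx": 0,"dy": 0,"dz": 0,"rx": 0,"ry": 0,"rz": 0,"grip": 1},{"dx": 0,"dy": 0,"dz": 0,"rx": 0,"ry": 0,"rz": 0,"grip": 1},{"dx": 0,"dy": 0,"dz": 0,"rx": 0,"ry": 0,"rz": 0,"grip": 1},{"dx": 0,"dy": 0,"dz": 0,"rx": 0,"ry": 0,"rz": 0,"grip": 1},{"dx": 0,"dy": 0,"dz": 0,"rx": 0,"ry": 0,"rz": 0,"grip": 1},{"dx": 0,"dy": 0,"dz": 0,"rx": 0,"ry": 0,"rz": 0,"grip": 1},{"dx": 0,"dy": 0,"dz": 0,"rx": 0,"ry": 0,"rz": 0,"grip": 1},{"dx": 0,"dy": 0,"dz": 0,"rx": 0,"ry": 0,"rz": 0,"grip": 1},{"dx": 0,"dy": 0,"dz": 0,"rx": 0,"ry": 0,"rz": 0,"grip": 1},{"dx": 0,"dy": 0,"dz": 0,"rx": 0,"ry": 0,"rz": 0,"grip": 1}]'

```text
t: 3.98
ee_pos: [534.3, -214.6, 311.3]
tool_rot: [3.142, -0.0, 1.571]
contact_force: [0.3, -1.0, -0.1]
opening: 0.996
gripper_force: 0.0
```

```bash
python3 - <<'E'
from h import *
k=cal("wrist");p,d=env.grab_frame("wrist");save("w3",p); np.savez("w3.npz",p=p,d=d,M=k[0],e=k[1],o=k[2])
print(k[1], env.get_state()["ee_pos"], env.get_state()["tool_rot"])
E
```

```text
[ 534.53267373 -141.47950902  454.3551194 ] [ 534.25836574 -214.62408361  311.28468423] [-3.14155439e+00 -2.29885002e-05  1.57080502e+00]
```

View pics/w3.png

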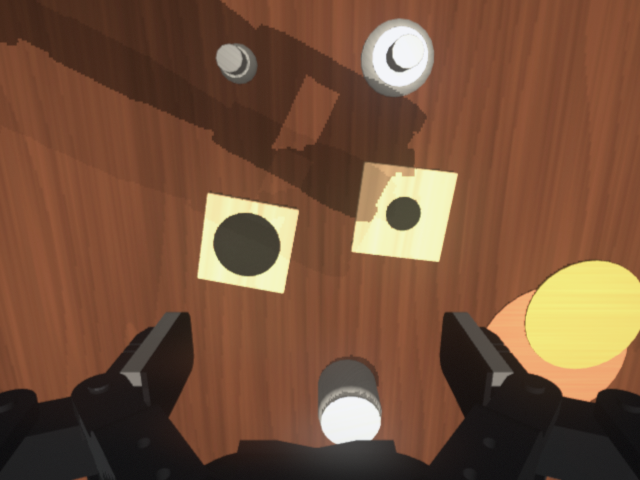

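All in view: small former (236,62), large former (398,55), large outline (246,244), small outline (403,213).

```bash
python3 - <<'E'
from h import *
f=np.load("w3.npz");p,d=f["p"],f["d"];k=(f["M"],f["e"],f["o"])
X=deproj(d,k);g=p.max(-1).astype(int);z=X[...,2]
for n,s,h in (("Lpad",(246,244),8),("Spad",(403,213),8),("L",(407,50),60),("S",(230,57),52)):
    m=(g<80) if h==8 else (abs(z-h)<6)
    b=blob(m,s)
    if b is None: print(n,"none",g[s[1],s[0]],X[s[1],s[0]]);continue
    P=world("wrist",contour(b),h,k)[:,:2].astype(np.float32)
    print(n,b.sum(),"z",np.median(z[b]),cv2.fitEllipse(P),X[b][:,:2].mean(0), cv2.minEnclosingCircle(P))
# base rim of formers
for n,lo,hi,c in(("Lbase",3,24,(608,-84)),("Sbase",3,24,(458,-90))):
    q=X[(z>8)&(z<22)&(np.hypot(X[...,0]-c[0],X[...,1]-c[1])<50)]
    print(n,q[:,:2].min(0),q[:,:2].max(0),len(q))
E
```

```text
Lpad 3088 z 9.040108043152912 ((457.6305236816406, -280.4712219238281), (69.94223022460938, 70.02156829833984), 72.31825256347656) [ 458.05354702 -279.14739497] ((457.5198974609375, -280.40155029296875), 35.63296127319336)
Spad 645 z 9.153036033007822 ((627.9680786132812, -243.44825744628906), (29.676040649414062, 34.18178176879883), 115.38947296142578) [ 626.48715249 -241.95178568] ((628.4956665039062, -244.70175170898438), 17.078153610229492)
L 907 z 60.50595954335199 ((612.9252319335938, -90.60106658935547), (26.81654930114746, 27.96666145324707), 129.5992431640625) [612.8856674  -90.55472491] ((612.8643188476562, -90.65293884277344), 14.342304229736328)
S 621 z 52.39677616865322 ((458.5487060546875, -95.17700958251953), (22.648832321166992, 23.756032943725586), 55.76908493041992) [458.60567628 -95.16563844] ((458.44390869140625, -95.4398193359375), 12.164517402648926)
Lbase [ 578.86979845 -124.79571801] [648.25364118 -55.58771911] 1494
Sbase [ 441.03266074 -112.84503363] [475.91664197 -77.4460983 ] 316
```

Request:
apply_moves --targets '[{"dx": 12.4,"dy": 7.9,"dz": 14,"rx": 0,"ry": 0,"rz": 0,"grip": 1},{"dx": 12.4,"dy": 7.9,"dz": 14,"rx": 0,"ry": 0,"rz": 0,"grip": 1},{"dx": 12.4,"dy": 7.9,"dz": 14,"rx": 0,"ry": 0,"rz": 0,"grip": 1},{"dx": 12.4,"dy": 7.9,"dz": 14,"rx": 0,"ry": 0,"rz": 0,"grip": 1},{"dx": 12.4,"dy": 7.9,"dz": 14,"rx": 0,"ry": 0,"rz": 0,"grip": 1},{"dx": 12.4,"dy": 7.9,"dz": 14,"rx": 0,"ry": 0,"rz": 0,"grip": 1},{"dx": 12.4,"dy": 7.9,"dz": 18,"rx": 0,"ry": 0,"rz": 0,"grip": 1},{"dx": 12.4,"dy": 7.9,"dz": 22,"rx": 0,"ry": 0,"rz": 0,"grip": 1},{"dx": 12.4,"dy": 7.9,"dz": 24,"rx": 0,"ry": 0,"rz": 0,"grip": 1},{"dx": 12.4,"dy": 7.9,"dz": 24,"rx": 0,"ry": 0,"rz": 0,"grip": 1}]'

```text
t: 4.87
ee_pos: [610.7, -90.4, 67.0]
tool_rot: [-3.134, -0.002, 1.571]
contact_force: [-0.4, 0.6, -0.9]
opening: 1.0
gripper_force: 0.0
```

```bash
python3 - <<'E'
from h import *
print(env.get_state()["ee_pos"])
f=np.load("w3.npz");p,d=f["p"],f["d"];k=(f["M"],f["e"],f["o"])
g=p.max(-1).astype(int)
for t in (80,100,120,140):
  for s,n in (((403,213),"S"),((246,244),"L")):
    P=world("wrist",contour(blob(g<t,s)),8,k)[:,:2].astype(np.float32); print(t,n,cv2.fitEllipse(P))
E
```

```text
[610.71099256 -90.38710718  66.98005649]
80 S ((627.9680786132812, -243.44825744628906), (29.676040649414062, 34.18178176879883), 115.38947296142578)
80 L ((457.6305236816406, -280.4712219238281), (69.94223022460938, 70.02156829833984), 72.31825256347656)
100 S ((628.7544555664062, -244.97900390625), (34.723716735839844, 35.1489372253418), 100.77526092529297)
100 L ((457.5205383300781, -280.56097412109375), (70.73029327392578, 71.0871353149414), 94.02503204345703)
120 S ((628.699462890625, -244.95098876953125), (35.45145034790039, 35.698402404785156), 120.55860137939453)
120 L ((457.70135498046875, -280.56658935546875), (71.46772766113281, 71.73976135253906), 75.07719421386719)
140 S ((628.654296875, -244.83448791503906), (35.979305267333984, 36.187713623046875), 70.31619262695312)
140 L ((457.5871276855469, -280.5519104003906), (71.93628692626953, 72.20901489257812), 143.6214141845703)
```

Request:
apply_moves --targets '[{"dx": 0,"dy": 0,"dz": 3,"rx": 0,"ry": 0,"rz": 0,"grip": 1},{"dx": 0,"dy": 0,"dz": 3.7,"rx": 0,"ry": 0,"rz": 0,"grip": 1},{"dx": 0,"dy": 0,"dz": 3.7,"rx": 0,"ry": 0,"rz": 0,"grip": 1},{"dx": 0,"dy": 0,"dz": 3.7,"rx": 0,"ry": 0,"rz": 0,"grip": 0.5},{"dx": 0,"dy": 0,"dz": 3.7,"rx": 0,"ry": 0,"rz": 0,"grip": 0.2},{"dx": 0,"dy": 0,"dz": 3.7,"rx": 0,"ry": 0,"rz": 0,"grip": 0.2},{"dx": 0,"dy": 0,"dz": 3.7,"rx": 0,"ry": 0,"rz": 0,"grip": 0.2},{"dx": 0,"dy": 0,"dz": 3.7,"rx": 0,"ry": 0,"rz": 0,"grip": 0.2},{"dx": 0,"dy": 0,"dz": 3.7,"rx": 0,"ry": 0,"rz": 0,"grip": 0.2},{"dx": 0,"dy": 0,"dz": 3.7,"rx": 0,"ry": 0,"rz": 0,"grip": 0.2}]' --newtons 60

```text
t: 5.7
ee_pos: [613.5, -90.7, 35.3]
tool_rot: [3.141, 0.0, 1.571]
contact_force: [-3.7, 0.2, 7.8]
opening: 0.306
gripper_force: 58.6
```

Request:
apply_moves --targets '[{"dx": 0,"dy": 0,"dz": -2,"rx": 0,"ry": 0,"rz": 0,"grip": 0.2},{"dx": 0,"dy": 0,"dz": -5,"rx": 0,"ry": 0,"rz": 0,"grip": 0.2},{"dx": -2.5,"dy": -2,"dz": -5,"rx": 0,"ry": 0,"rz": 0,"grip": 0.2},{"dx": -5.5,"dy": -4.5,"dz": -5,"rx": 0,"ry": 0,"rz": 0,"grip": 0.2},{"dx": -8.5,"dy": -7,"dz": -5,"rx": 0,"ry": 0,"rz": 0,"grip": 0.2},{"dx": -11.5,"dy": -9.5,"dz": -5,"rx": 0,"ry": 0,"rz": 0,"grip": 0.2},{"dx": -14.5,"dy": -12,"dz": -5,"rx": 0,"ry": 0,"rz": 0,"grip": 0.2},{"dx": -17,"dy": -14,"dz": -5,"rx": 0,"ry": 0,"rz": 0,"grip": 0.2},{"dx": -19,"dy": -15.6,"dz": -5,"rx": 0,"ry": 0,"rz": 0,"grip": 0.2},{"dx": -19,"dy": -15.6,"dz": -5,"rx": 0,"ry": 0,"rz": 0,"grip": 0.2}]'

```text
t: 6.53
ee_pos: [454.5, -283.5, 84.2]
tool_rot: [-3.14, 0.0, 1.567]
contact_force: [-0.5, 0.5, -3.8]
opening: 0.306
gripper_force: 60.1
```

Request:
apply_moves --targets '[{"dx": 0,"dy": 0,"dz": 0,"rx": 0,"ry": 0,"rz": 0,"grip": 0.2},{"dx": 0,"dy": 0,"dz": 1.5,"rx": 0,"ry": 0,"rz": 0,"grip": 0.2},{"dx": 0,"dy": 0,"dz": 3,"rx": 0,"ry": 0,"rz": 0,"grip": 0.2},{"dx": 0,"dy": 0,"dz": 3.6,"rx": 0,"ry": 0,"rz": 0,"grip": 0.2},{"dx": 0,"dy": 0,"dz": 3.9,"rx": 0,"ry": 0,"rz": 0,"grip": 0.2},{"dx": 0,"dy": 0,"dz": 3.9,"rx": 0,"ry": 0,"rz": 0,"grip": 0.2},{"dx": 0,"dy": 0,"dz": 3.9,"rx": 0,"ry": 0,"rz": 0,"grip": 0.2},{"dx": 0,"dy": 0,"dz": 3.9,"rx": 0,"ry": 0,"rz": 0,"grip": 0.2},{"dx": 0,"dy": 0,"dz": 3.9,"rx": 0,"ry": 0,"rz": 0,"grip": 0.2},{"dx": 0,"dy": 0,"dz": 3.9,"rx": 0,"ry": 0,"rz": 0,"grip": 0.2}]'

```text
t: 7.37
ee_pos: [457.5, -280.7, 45.8]
tool_rot: [3.141, 0.0, 1.571]
contact_force: [0.0, 0.9, -4.0]
opening: 0.304
gripper_force: 60.2
```

Request:
apply_moves --targets '[{"dx": 0,"dy": 0,"dz": 0.2,"rx": 0,"ry": 0,"rz": 0,"grip": 0.2},{"dx": 0,"dy": 0,"dz": 0.27,"rx": 0,"ry": 0,"rz": 0,"grip": 0.2},{"dx": 0,"dy": 0,"dz": 0.27,"rx": 0,"ry": 0,"rz": 0,"grip": 0.2},{"dx": 0,"dy": 0,"dz": 0.27,"rx": 0,"ry": 0,"rz": 0,"grip": 0.5},{"dx": 0,"dy": 0,"dz": 0.27,"rx": 0,"ry": 0,"rz": 0,"grip": 0.8},{"dx": 0,"dy": 0,"dz": 0.27,"rx": 0,"ry": 0,"rz": 0,"grip": 1},{"dx": 0,"dy": 0,"dz": -2,"rx": 0,"ry": 0,"rz": 0,"grip": 1},{"dx": 0,"dy": 0,"dz": -5,"rx": 0,"ry": 0,"rz": 0,"grip": 1},{"dx": 0,"dy": 0,"dz": -8,"rx": 0,"ry": 0,"rz": 0,"grip": 1},{"dx": 0,"dy": 0,"dz": -8,"rx": 0,"ry": 0,"rz": 0,"grip": 1}]'

```text
t: 8.2
ee_pos: [459.4, -282.2, 130.4]
tool_rot: [3.135, 0.005, 1.571]
contact_force: [2.2, -0.6, 1.5]
opening: 0.998
gripper_force: 0.0
```

Request:
apply_moves --targets '[{"dx": 4,"dy": 0.1,"dz": 0,"rx": 0,"ry": 0,"rz": 0,"grip": 1},{"dx": 8,"dy": 0.1,"dz": 0,"rx": 0,"ry": 0,"rz": 0,"grip": 1},{"dx": 12,"dy": 0.1,"dz": 0,"rx": 0,"ry": 0,"rz": 0,"grip": 1},{"dx": 16,"dy": 0.1,"dz": 0,"rx": 0,"ry": 0,"rz": 0,"grip": 1},{"dx": 18.5,"dy": 0.1,"dz": 1,"rx": 0,"ry": 0,"rz": 0,"grip": 1},{"dx": 18.5,"dy": 0.1,"dz": 3,"rx": 0,"ry": 0,"rz": 0,"grip": 1},{"dx": 18.5,"dy": 0.1,"dz": 6,"rx": 0,"ry": 0,"rz": 0,"grip": 1},{"dx": 18.5,"dy": 0.1,"dz": 8.5,"rx": 0,"ry": 0,"rz": 0,"grip": 1},{"dx": 18.5,"dy": 0.1,"dz": 9.5,"rx": 0,"ry": 0,"rz": 0,"grip": 1},{"dx": 18.5,"dy": 0.1,"dz": 9.5,"rx": 0,"ry": 0,"rz": 0,"grip": 1}]'

```text
t: 9.03
ee_pos: [457.1, -95.3, 28.5]
tool_rot: [-3.138, -0.001, 1.571]
contact_force: [0.2, 0.4, 0.0]
opening: 0.999
gripper_force: 0.0
```

Request:
apply_moves --targets '[{"dx": 0,"dy": 0,"dz": 0,"rx": 0,"ry": 0,"rz": 0,"grip": 0.7},{"dx": 0,"dy": 0,"dz": 0,"rx": 0,"ry": 0,"rz": 0,"grip": 0.4},{"dx": 0,"dy": 0,"dz": 0,"rx": 0,"ry": 0,"rz": 0,"grip": 0.15},{"dx": 0,"dy": 0,"dz": 0,"rx": 0,"ry": 0,"rz": 0,"grip": 0.15},{"dx": 0,"dy": 0,"dz": 0,"rx": 0,"ry": 0,"rz": 0,"grip": 0.15},{"dx": 0,"dy": 0,"dz": 0,"rx": 0,"ry": 0,"rz": 0,"grip": 0.15},{"dx": 0,"dy": 0,"dz": 0,"rx": 0,"ry": 0,"rz": 0,"grip": 0.15},{"dx": 0,"dy": 0,"dz": 0,"rx": 0,"ry": 0,"rz": 0,"grip": 0.15},{"dx": 0,"dy": 0,"dz": 0,"rx": 0,"ry": 0,"rz": 0,"grip": 0.15},{"dx": 0,"dy": 0,"dz": 0,"rx": 0,"ry": 0,"rz": 0,"grip": 0.15}]'

```text
t: 9.87
ee_pos: [458.6, -95.8, 31.0]
tool_rot: [3.141, 0.0, 1.571]
contact_force: [-2.7, 1.0, 7.8]
opening: 0.26
gripper_force: 58.3
```

Request:
apply_moves --targets '[{"dx": 0,"dy": 0,"dz": -2,"rx": 0,"ry": 0,"rz": 0,"grip": 0.15},{"dx": 0,"dy": 0,"dz": -5,"rx": 0,"ry": 0,"rz": 0,"grip": 0.15},{"dx": -2,"dy": 2.3,"dz": -5,"rx": 0,"ry": 0,"rz": 0,"grip": 0.15},{"dx": -4.5,"dy": 5,"dz": -5,"rx": 0,"ry": 0,"rz": 0,"grip": 0.15},{"dx": -7,"dy": 8,"dz": -5,"rx": 0,"ry": 0,"rz": 0,"grip": 0.15},{"dx": -9.5,"dy": 10.8,"dz": -5,"rx": 0,"ry": 0,"rz": 0,"grip": 0.15},{"dx": -12,"dy": 13.6,"dz": -5,"rx": 0,"ry": 0,"rz": 0,"grip": 0.15},{"dx": -14,"dy": 16,"dz": -5,"rx": 0,"ry": 0,"rz": 0,"grip": 0.15},{"dx": -15,"dy": 17,"dz": -5,"rx": 0,"ry": 0,"rz": 0,"grip": 0.15},{"dx": -15,"dy": 17,"dz": -5,"rx": 0,"ry": 0,"rz": 0,"grip": 0.15}]'

```text
t: 10.7
ee_pos: [629.7, -247.7, 80.0]
tool_rot: [3.14, 0.001, 1.57]
contact_force: [0.2, 0.2, -0.9]
opening: 0.258
gripper_force: 59.4
```

Request:
apply_moves --targets '[{"dx": 0,"dy": 0,"dz": 0,"rx": 0,"ry": 0,"rz": 0,"grip": 0.15},{"dx": 0,"dy": 0,"dz": 1.5,"rx": 0,"ry": 0,"rz": 0,"grip": 0.15},{"dx": 0,"dy": 0,"dz": 3,"rx": 0,"ry": 0,"rz": 0,"grip": 0.15},{"dx": 0,"dy": 0,"dz": 3.6,"rx": 0,"ry": 0,"rz": 0,"grip": 0.15},{"dx": 0,"dy": 0,"dz": 3.9,"rx": 0,"ry": 0,"rz": 0,"grip": 0.15},{"dx": 0,"dy": 0,"dz": 3.9,"rx": 0,"ry": 0,"rz": 0,"grip": 0.15},{"dx": 0,"dy": 0,"dz": 3.9,"rx": 0,"ry": 0,"rz": 0,"grip": 0.15},{"dx": 0,"dy": 0,"dz": 3.9,"rx": 0,"ry": 0,"rz": 0,"grip": 0.15},{"dx": 0,"dy": 0,"dz": 3.9,"rx": 0,"ry": 0,"rz": 0,"grip": 0.15},{"dx": 0,"dy": 0,"dz": 3.9,"rx": 0,"ry": 0,"rz": 0,"grip": 0.15}]'

```text
t: 11.53
ee_pos: [628.5, -245.7, 41.8]
tool_rot: [3.141, 0.0, 1.571]
contact_force: [0.7, 0.1, -0.4]
opening: 0.257
gripper_force: 59.4
```

Request:
apply_moves --targets '[{"dx": 0,"dy": 0,"dz": 0.2,"rx": 0,"ry": 0,"rz": 0,"grip": 0.15},{"dx": 0,"dy": 0,"dz": 0.28,"rx": 0,"ry": 0,"rz": 0,"grip": 0.15},{"dx": 0,"dy": 0,"dz": 0.28,"rx": 0,"ry": 0,"rz": 0,"grip": 0.15},{"dx": 0,"dy": 0,"dz": 0.28,"rx": 0,"ry": 0,"rz": 0,"grip": 0.5},{"dx": 0,"dy": 0,"dz": 0.28,"rx": 0,"ry": 0,"rz": 0,"grip": 0.8},{"dx": 0,"dy": 0,"dz": 0.28,"rx": 0,"ry": 0,"rz": 0,"grip": 1},{"dx": 0,"dy": 0,"dz": -2,"rx": 0,"ry": 0,"rz": 0,"grip": 1},{"dx": 0,"dy": 0,"dz": -6,"rx": 0,"ry": 0,"rz": 0,"grip": 1},{"dx": 0,"dy": 0,"dz": -10,"rx": 0,"ry": 0,"rz": 0,"grip": 1},{"dx": 0,"dy": 0,"dz": -14,"rx": 0,"ry": 0,"rz": 0,"grip": 1}]'

```text
t: 12.37
ee_pos: [627.9, -245.5, 182.8]
tool_rot: [-3.141, -0.0, 1.571]
contact_force: [-0.3, 0.3, -0.1]
opening: 1.001
gripper_force: 0.0
```

Request:
apply_moves --targets '[{"dx": 3,"dy": -3,"dz": -4,"rx": 0,"ry": 0,"rz": 0,"grip": 1},{"dx": 3,"dy": -6,"dz": -8,"rx": 0,"ry": 0,"rz": 0,"grip": 1},{"dx": 3,"dy": -9,"dz": -11,"rx": 0,"ry": 0,"rz": 0,"grip": 1},{"dx": 3,"dy": -9,"dz": -11,"rx": 0,"ry": 0,"rz": 0,"grip": 1},{"dx": 3,"dy": -9,"dz": -11,"rx": 0,"ry": 0,"rz": 0,"grip": 1},{"dx": 3,"dy": -9,"dz": -11,"rx": 0,"ry": 0,"rz": 0,"grip": 1},{"dx": 3,"dy": -9,"dz": -11,"rx": 0,"ry": 0,"rz": 0,"grip": 1},{"dx": 3,"dy": -9,"dz": -11,"rx": 0,"ry": 0,"rz": 0,"grip": 1},{"dx": 3,"dy": -9,"dz": -11,"rx": 0,"ry": 0,"rz": 0,"grip": 1},{"dx": 3,"dy": -9,"dz": -11,"rx": 0,"ry": 0,"rz": 0,"grip": 1}]'

```text
t: 13.2
ee_pos: [538.4, -215.5, 290.1]
tool_rot: [-3.14, -0.001, 1.571]
contact_force: [-0.1, 0.4, 0.2]
opening: 1.004
gripper_force: 0.0
```

```bash
python3 - <<'E'
from h import *
k=cal("wrist");p,d=env.grab_frame("wrist");save("w4",p); np.savez("w4.npz",p=p,d=d,M=k[0],e=k[1],o=k[2])
print(env.get_state()["ee_pos"])
X=deproj(d,k);z=X[...,2]
for n,h,c in (("L",68,(457.6,-280.5)),("S",60,(628.7,-244.9))):
    m=(abs(z-h)<6)&(np.hypot(X[...,0]-c[0],X[...,1]-c[1])<30)
    P=world("wrist",contour(m),h,k)[:,:2].astype(np.float32)
    print(n,m.sum(),np.median(z[m]),cv2.fitEllipse(P),c)
E
```

```text
[ 538.42611942 -215.54138832  290.35119296]
L 712 68.3662807492372 ((458.8196105957031, -279.33001708984375), (26.953113555908203, 28.803422927856445), 151.26239013671875) (457.6, -280.5)
S 536 60.52333204369819 ((627.4330444335938, -243.81739807128906), (22.91408348083496, 24.502180099487305), 39.82658004760742) (628.7, -244.9)
```

View pics/w4.png

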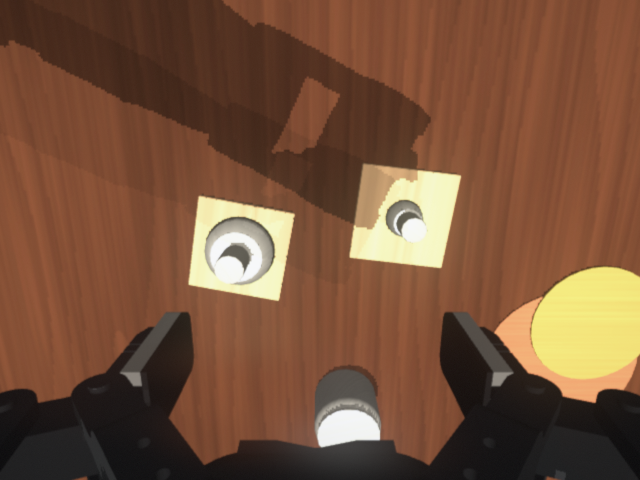

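Both formers stand centred on their pads: large (240,250), small (405,220). Measured offsets are about 1.5 mm. The nut is next.

Request:
apply_moves --targets '[{"dx": 4,"dy": -0.6,"dz": 0,"rx": 0,"ry": 0,"rz": 0,"grip": 1},{"dx": 8,"dy": -1.2,"dz": 0,"rx": 0,"ry": 0,"rz": 0,"grip": 1},{"dx": 12,"dy": -2,"dz": 0,"rx": 0,"ry": 0,"rz": 0,"grip": 1},{"dx": 16,"dy": -2.5,"dz": 0,"rx": 0,"ry": 0,"rz": 0,"grip": 1},{"dx": 20,"dy": -3,"dz": 0,"rx": 0,"ry": 0,"rz": 0,"grip": 1},{"dx": 24,"dy": -3.6,"dz": 0,"rx": 0,"ry": 0,"rz": 0,"grip": 1},{"dx": 28,"dy": -4.3,"dz": 0,"rx": 0,"ry": 0,"rz": 0,"grip": 1},{"dx": 32,"dy": -5,"dz": 0,"rx": 0,"ry": 0,"rz": 0,"grip": 1},{"dx": 36,"dy": -6.3,"dz": 0,"rx": 0,"ry": 0,"rz": 0,"grip": 1},{"dx": 39,"dy": -6.3,"dz": 0,"rx": 0,"ry": 0,"rz": 0,"grip": 1}]'

```text
t: 14.08
ee_pos: [473.5, 177.0, 291.2]
tool_rot: [-3.141, -0.0, 1.572]
contact_force: [0.6, -0.3, -0.4]
opening: 1.001
gripper_force: 0.0
```

Request:
apply_moves --targets '[{"dx": 3,"dy": 0,"dz": 2,"rx": 0,"ry": 0,"rz": 0.1,"grip": 1},{"dx": 6,"dy": 0,"dz": 5,"rx": 0,"ry": 0,"rz": 0.2,"grip": 1},{"dx": 7.2,"dy": 0,"dz": 9,"rx": 0,"ry": 0,"rz": 0.3,"grip": 1},{"dx": 7.2,"dy": 0,"dz": 13,"rx": 0,"ry": 0,"rz": 0.4,"grip": 1},{"dx": 7.2,"dy": 0,"dz": 16,"rx": 0,"ry": 0,"rz": 0.5,"grip": 1},{"dx": 7.2,"dy": 0,"dz": 18,"rx": 0,"ry": 0,"rz": 0.6,"grip": 1},{"dx": 7.2,"dy": 0,"dz": 18,"rx": 0,"ry": 0,"rz": 0.7,"grip": 1},{"dx": 7.2,"dy": 0,"dz": 18,"rx": 0,"ry": 0,"rz": 0.716,"grip": 1},{"dx": 7.2,"dy": 0,"dz": 18,"rx": 0,"ry": 0,"rz": 0.716,"grip": 1},{"dx": 7.2,"dy": 0,"dz": 18,"rx": 0,"ry": 0,"rz": 0.716,"grip": 1}]'

```text
t: 14.92
ee_pos: [475.8, 246.6, 111.9]
tool_rot: [3.141, -0.001, 0.858]
contact_force: [-0.3, -0.2, 0.6]
opening: 1.0
gripper_force: 0.0
```

Request:
apply_moves --targets '[{"dx": 0,"dy": 0,"dz": 4,"rx": 0,"ry": 0,"rz": 0,"grip": 1},{"dx": 0,"dy": 0,"dz": 7,"rx": 0,"ry": 0,"rz": 0,"grip": 1},{"dx": 0,"dy": 0,"dz": 9.5,"rx": 0,"ry": 0,"rz": 0,"grip": 1},{"dx": 0,"dy": 0,"dz": 10.4,"rx": 0,"ry": 0,"rz": 0,"grip": 1},{"dx": 0,"dy": 0,"dz": 10.4,"rx": 0,"ry": 0,"rz": 0,"grip": 1},{"dx": 0,"dy": 0,"dz": 10.4,"rx": 0,"ry": 0,"rz": 0,"grip": 0.7},{"dx": 0,"dy": 0,"dz": 10.4,"rx": 0,"ry": 0,"rz": 0,"grip": 0.45},{"dx": 0,"dy": 0,"dz": 10.4,"rx": 0,"ry": 0,"rz": 0,"grip": 0.45},{"dx": 0,"dy": 0,"dz": 10.4,"rx": 0,"ry": 0,"rz": 0,"grip": 0.45},{"dx": 0,"dy": 0,"dz": 10.4,"rx": 0,"ry": 0,"rz": 0,"grip": 0.45}]' --newtons 60

```text
t: 15.75
ee_pos: [476.2, 246.8, 9.2]
tool_rot: [3.14, -0.002, 0.855]
contact_force: [-2.2, -0.3, 11.3]
opening: 0.573
gripper_force: 62.7
```

Request:
apply_moves --targets '[{"dx": 0,"dy": 0,"dz": -2,"rx": 0,"ry": 0,"rz": 0,"grip": 0.45},{"dx": 0,"dy": 0,"dz": -5,"rx": 0,"ry": 0,"rz": -0.05,"grip": 0.45},{"dx": -2,"dy": 1.3,"dz": -5,"rx": 0,"ry": 0,"rz": -0.14,"grip": 0.45},{"dx": -4.5,"dy": 3,"dz": -5,"rx": 0,"ry": 0,"rz": -0.23,"grip": 0.45},{"dx": -7.5,"dy": 5,"dz": -5,"rx": 0,"ry": 0,"rz": -0.32,"grip": 0.45},{"dx": -10,"dy": 6.7,"dz": -5,"rx": 0,"ry": 0,"rz": -0.42,"grip": 0.45},{"dx": -12.5,"dy": 8.4,"dz": -5,"rx": 0,"ry": 0,"rz": -0.52,"grip": 0.45},{"dx": -13.6,"dy": 9.1,"dz": -5,"rx": 0,"ry": 0,"rz": -0.596,"grip": 0.45},{"dx": -13.6,"dy": 9.1,"dz": -5,"rx": 0,"ry": 0,"rz": -0.596,"grip": 0.45},{"dx": -13.6,"dy": 9.1,"dz": -5,"rx": 0,"ry": 0,"rz": -0.596,"grip": 0.45}]'

```text
t: 16.58
ee_pos: [455.0, 83.8, 58.0]
tool_rot: [3.14, -0.0, 1.448]
contact_force: [-1.1, 0.8, -3.5]
opening: 0.565
gripper_force: 64.4
```

Request:
apply_moves --targets '[{"dx": 0,"dy": 0,"dz": 0,"rx": 0,"ry": 0,"rz": 0,"grip": 0.45},{"dx": 0,"dy": 0,"dz": 1.5,"rx": 0,"ry": 0,"rz": 0,"grip": 0.45},{"dx": 0,"dy": 0,"dz": 3,"rx": 0,"ry": 0,"rz": 0,"grip": 0.45},{"dx": 0,"dy": 0,"dz": 3.6,"rx": 0,"ry": 0,"rz": 0,"grip": 0.45},{"dx": 0,"dy": 0,"dz": 3.9,"rx": 0,"ry": 0,"rz": 0,"grip": 0.45},{"dx": 0,"dy": 0,"dz": 3.9,"rx": 0,"ry": 0,"rz": 0,"grip": 0.45},{"dx": 0,"dy": 0,"dz": 3.9,"rx": 0,"ry": 0,"rz": 0,"grip": 0.45},{"dx": 0,"dy": 0,"dz": 3.9,"rx": 0,"ry": 0,"rz": 0,"grip": 0.45},{"dx": 0,"dy": 0,"dz": 3.9,"rx": 0,"ry": 0,"rz": 0,"grip": 0.45},{"dx": 0,"dy": 0,"dz": 3.9,"rx": 0,"ry": 0,"rz": 0,"grip": 0.45}]'

```text
t: 17.42
ee_pos: [454.9, 84.1, 18.7]
tool_rot: [3.141, -0.0, 1.451]
contact_force: [-0.0, -0.5, -2.9]
opening: 0.572
gripper_force: 64.3
```

Request:
apply_moves --targets '[{"dx": 0,"dy": 0,"dz": 0.15,"rx": 0,"ry": 0,"rz": 0,"grip": 0.45},{"dx": 0,"dy": 0,"dz": 0.22,"rx": 0,"ry": 0,"rz": 0,"grip": 0.45},{"dx": 0,"dy": 0,"dz": 0.22,"rx": 0,"ry": 0,"rz": 0,"grip": 0.45},{"dx": 0,"dy": 0,"dz": 0.22,"rx": 0,"ry": 0,"rz": 0,"grip": 0.8},{"dx": 0,"dy": 0,"dz": 0.22,"rx": 0,"ry": 0,"rz": 0,"grip": 1},{"dx": 0,"dy": 0,"dz": 0.22,"rx": 0,"ry": 0,"rz": 0,"grip": 1},{"dx": 0,"dy": 0,"dz": -2,"rx": 0,"ry": 0,"rz": 0,"grip": 1},{"dx": 0,"dy": 0,"dz": -6,"rx": 0,"ry": 0,"rz": 0,"grip": 1},{"dx": 0,"dy": 0,"dz": -10,"rx": 0,"ry": 0,"rz": 0,"grip": 1},{"dx": 0,"dy": 0,"dz": -12,"rx": 0,"ry": 0,"rz": 0,"grip": 1}]'

```text
t: 18.25
ee_pos: [455.8, 84.2, 142.0]
tool_rot: [3.138, -0.001, 1.451]
contact_force: [1.0, 0.6, 0.6]
opening: 0.997
gripper_force: 0.0
```

Request:
apply_moves --targets '[{"dx": 2.8,"dy": 2.3,"dz": 0,"rx": 0,"ry": 0,"rz": 0.12,"grip": 1},{"dx": 5.6,"dy": 4.5,"dz": 0,"rx": 0,"ry": 0,"rz": 0.24,"grip": 1},{"dx": 8.4,"dy": 6.8,"dz": 0,"rx": 0,"ry": 0,"rz": 0.36,"grip": 1},{"dx": 11.2,"dy": 9,"dz": 0,"rx": 0,"ry": 0,"rz": 0.48,"grip": 1},{"dx": 14,"dy": 11.3,"dz": 0,"rx": 0,"ry": 0,"rz": 0.6,"grip": 1},{"dx": 16.8,"dy": 13.5,"dz": 0,"rx": 0,"ry": 0,"rz": 0.72,"grip": 1},{"dx": 19,"dy": 15.3,"dz": 0,"rx": 0,"ry": 0,"rz": 0.84,"grip": 1},{"dx": 19.9,"dy": 16,"dz": 0,"rx": 0,"ry": 0,"rz": 0.96,"grip": 1},{"dx": 19.9,"dy": 16,"dz": 0,"rx": 0,"ry": 0,"rz": 1.08,"grip": 1},{"dx": 19.9,"dy": 16,"dz": 0,"rx": 0,"ry": 0,"rz": 1.2,"grip": 1}]'

```text
t: 19.08
ee_pos: [637.5, 263.1, 137.4]
tool_rot: [3.142, 0.001, 0.246]
contact_force: [-0.7, 0.5, -0.5]
opening: 1.0
gripper_force: 0.0
```

Request:
apply_moves --targets '[{"dx": 0,"dy": 0,"dz": 0,"rx": 0,"ry": 0,"rz": 0.1,"grip": 1},{"dx": 0,"dy": 0,"dz": 2,"rx": 0,"ry": 0,"rz": 0.177,"grip": 1},{"dx": 0,"dy": 0,"dz": 4,"rx": 0,"ry": 0,"rz": 0.177,"grip": 1},{"dx": 0,"dy": 0,"dz": 6,"rx": 0,"ry": 0,"rz": 0.177,"grip": 1},{"dx": 0,"dy": 0,"dz": 6,"rx": 0,"ry": 0,"rz": 0.177,"grip": 1},{"dx": 0,"dy": 0,"dz": 6,"rx": 0,"ry": 0,"rz": 0.177,"grip": 1},{"dx": 0,"dy": 0,"dz": 6,"rx": 0,"ry": 0,"rz": 0.177,"grip": 1},{"dx": 0,"dy": 0,"dz": 6,"rx": 0,"ry": 0,"rz": 0.177,"grip": 1},{"dx": 0,"dy": 0,"dz": 6,"rx": 0,"ry": 0,"rz": 0.177,"grip": 1},{"dx": 0,"dy": 0,"dz": 6,"rx": 0,"ry": 0,"rz": 0.177,"grip": 1}]'

```text
t: 19.92
ee_pos: [637.7, 262.6, 79.3]
tool_rot: [-3.141, -0.001, 0.074]
contact_force: [-0.7, -0.2, -0.1]
opening: 0.999
gripper_force: 0.0
```

Request:
apply_moves --targets '[{"dx": 0,"dy": 0,"dz": 3,"rx": 0,"ry": 0,"rz": 0,"grip": 1},{"dx": 0,"dy": 0,"dz": 6,"rx": 0,"ry": 0,"rz": 0,"grip": 1},{"dx": 0,"dy": 0,"dz": 7,"rx": 0,"ry": 0,"rz": 0,"grip": 1},{"dx": 0,"dy": 0,"dz": 7,"rx": 0,"ry": 0,"rz": 0,"grip": 0.7},{"dx": 0,"dy": 0,"dz": 7,"rx": 0,"ry": 0,"rz": 0,"grip": 0.4},{"dx": 0,"dy": 0,"dz": 7,"rx": 0,"ry": 0,"rz": 0,"grip": 0.2},{"dx": 0,"dy": 0,"dz": 7,"rx": 0,"ry": 0,"rz": 0,"grip": 0.2},{"dx": 0,"dy": 0,"dz": 7,"rx": 0,"ry": 0,"rz": 0,"grip": 0.2},{"dx": 0,"dy": 0,"dz": 7,"rx": 0,"ry": 0,"rz": 0,"grip": 0.2},{"dx": 0,"dy": 0,"dz": 7,"rx": 0,"ry": 0,"rz": 0,"grip": 0.2}]' --newtons 70

```text
t: 20.75
ee_pos: [638.3, 262.6, 10.2]
tool_rot: [-3.141, -0.003, 0.074]
contact_force: [-1.0, -0.8, 6.1]
opening: 0.311
gripper_force: 71.1
```

Request:
apply_moves --targets '[{"dx": 0,"dy": 0,"dz": -2,"rx": 0,"ry": 0,"rz": 0,"grip": 0.2},{"dx": 0,"dy": 0,"dz": -5,"rx": 0,"ry": 0,"rz": 0.05,"grip": 0.2},{"dx": -0.5,"dy": 2.5,"dz": -5,"rx": 0,"ry": 0,"rz": 0.12,"grip": 0.2},{"dx": -1,"dy": 5.5,"dz": -5,"rx": 0,"ry": 0,"rz": 0.2,"grip": 0.2},{"dx": -1.8,"dy": 9,"dz": -5,"rx": 0,"ry": 0,"rz": 0.28,"grip": 0.2},{"dx": -2.5,"dy": 12.5,"dz": -5,"rx": 0,"ry": 0,"rz": 0.36,"grip": 0.2},{"dx": -3.2,"dy": 15.5,"dz": -5,"rx": 0,"ry": 0,"rz": 0.42,"grip": 0.2},{"dx": -3.75,"dy": 17.8,"dz": -5,"rx": 0,"ry": 0,"rz": 0.441,"grip": 0.2},{"dx": -3.75,"dy": 18.4,"dz": -5,"rx": 0,"ry": 0,"rz": 0.441,"grip": 0.2},{"dx": -3.75,"dy": 18.4,"dz": -5,"rx": 0,"ry": 0,"rz": 0.441,"grip": 0.2}]'

```text
t: 21.58
ee_pos: [613.5, 74.6, 58.7]
tool_rot: [3.142, -0.0, -0.369]
contact_force: [0.4, -0.0, -4.3]
opening: 0.312
gripper_force: 70.0
```

Request:
apply_moves --targets '[{"dx": 0,"dy": 0,"dz": 0,"rx": 0,"ry": 0,"rz": 0,"grip": 0.2},{"dx": 0,"dy": 0,"dz": 1.5,"rx": 0,"ry": 0,"rz": 0,"grip": 0.2},{"dx": 0,"dy": 0,"dz": 3,"rx": 0,"ry": 0,"rz": 0,"grip": 0.2},{"dx": 0,"dy": 0,"dz": 3.6,"rx": 0,"ry": 0,"rz": 0,"grip": 0.2},{"dx": 0,"dy": 0,"dz": 3.9,"rx": 0,"ry": 0,"rz": 0,"grip": 0.2},{"dx": 0,"dy": 0,"dz": 3.9,"rx": 0,"ry": 0,"rz": 0,"grip": 0.2},{"dx": 0,"dy": 0,"dz": 3.9,"rx": 0,"ry": 0,"rz": 0,"grip": 0.2},{"dx": 0,"dy": 0,"dz": 3.9,"rx": 0,"ry": 0,"rz": 0,"grip": 0.2},{"dx": 0,"dy": 0,"dz": 3.9,"rx": 0,"ry": 0,"rz": 0,"grip": 0.2},{"dx": 0,"dy": 0,"dz": 3.9,"rx": 0,"ry": 0,"rz": 0,"grip": 0.2}]'

```text
t: 22.42
ee_pos: [613.7, 76.2, 19.8]
tool_rot: [-3.141, -0.001, -0.367]
contact_force: [-0.1, -0.6, -4.6]
opening: 0.312
gripper_force: 70.0
```

Request:
apply_moves --targets '[{"dx": 0,"dy": 0,"dz": 0.15,"rx": 0,"ry": 0,"rz": 0,"grip": 0.2},{"dx": 0,"dy": 0,"dz": 0.24,"rx": 0,"ry": 0,"rz": 0,"grip": 0.2},{"dx": 0,"dy": 0,"dz": 0.24,"rx": 0,"ry": 0,"rz": 0,"grip": 0.2},{"dx": 0,"dy": 0,"dz": 0.24,"rx": 0,"ry": 0,"rz": 0,"grip": 0.6},{"dx": 0,"dy": 0,"dz": 0.24,"rx": 0,"ry": 0,"rz": 0,"grip": 0.9},{"dx": 0,"dy": 0,"dz": 0.24,"rx": 0,"ry": 0,"rz": 0,"grip": 1},{"dx": 0,"dy": 0,"dz": -2,"rx": 0,"ry": 0,"rz": 0,"grip": 1},{"dx": 0,"dy": 0,"dz": -6,"rx": 0,"ry": 0,"rz": 0,"grip": 1},{"dx": 0,"dy": 0,"dz": -10,"rx": 0,"ry": 0,"rz": 0,"grip": 1},{"dx": 0,"dy": 0,"dz": -14,"rx": 0,"ry": 0,"rz": 0,"grip": 1}]'

```text
t: 23.25
ee_pos: [613.2, 76.1, 160.8]
tool_rot: [3.141, 0.001, -0.367]
contact_force: [0.9, 0.9, 0.5]
opening: 1.004
gripper_force: 0.0
```

Request:
apply_moves --targets '[{"dx": -2,"dy": 0,"dz": -3,"rx": 0,"ry": 0,"rz": -0.12,"grip": 1},{"dx": -4,"dy": 0,"dz": -6,"rx": 0,"ry": 0,"rz": -0.24,"grip": 1},{"dx": -6,"dy": 0,"dz": -9,"rx": 0,"ry": 0,"rz": -0.36,"grip": 1},{"dx": -6,"dy": 0,"dz": -12,"rx": 0,"ry": 0,"rz": -0.48,"grip": 1},{"dx": -6,"dy": 0,"dz": -12,"rx": 0,"ry": 0,"rz": -0.6,"grip": 1},{"dx": -6,"dy": 0,"dz": -12,"rx": 0,"ry": 0,"rz": -0.72,"grip": 1},{"dx": -6,"dy": 0,"dz": -12,"rx": 0,"ry": 0,"rz": -0.84,"grip": 1},{"dx": -6,"dy": 0,"dz": -12,"rx": 0,"ry": 0,"rz": -0.96,"grip": 1},{"dx": -6,"dy": 0,"dz": -12,"rx": 0,"ry": 0,"rz": -1.08,"grip": 1},{"dx": -6,"dy": 0,"dz": -12,"rx": 0,"ry": 0,"rz": -1.2,"grip": 1}]'

```text
t: 24.08
ee_pos: [557.5, 97.7, 279.4]
tool_rot: [3.141, -0.0, 0.839]
contact_force: [0.3, -0.1, -0.4]
opening: 1.0
gripper_force: 0.0
```

Request:
apply_moves --targets '[{"dx": 0,"dy": 0,"dz": 0,"rx": 0,"ry": 0,"rz": -0.12,"grip": 1},{"dx": 0,"dy": 0,"dz": 0,"rx": 0,"ry": 0,"rz": -0.24,"grip": 1},{"dx": 0,"dy": 0,"dz": 0,"rx": 0,"ry": 0,"rz": -0.36,"grip": 1},{"dx": 0,"dy": 0,"dz": 0,"rx": 0,"ry": 0,"rz": -0.48,"grip": 1},{"dx": 0,"dy": 0,"dz": 0,"rx": 0,"ry": 0,"rz": -0.6,"grip": 1},{"dx": 0,"dy": 0,"dz": 0,"rx": 0,"ry": 0,"rz": -0.72,"grip": 1},{"dx": 0,"dy": 0,"dz": 0,"rx": 0,"ry": 0,"rz": -0.74,"grip": 1},{"dx": 0,"dy": 0,"dz": 0,"rx": 0,"ry": 0,"rz": -0.74,"grip": 1},{"dx": 0,"dy": 0,"dz": 0,"rx": 0,"ry": 0,"rz": -0.74,"grip": 1},{"dx": 0,"dy": 0,"dz": 0,"rx": 0,"ry": 0,"rz": -0.74,"grip": 1}]'

```text
t: 24.92
ee_pos: [557.5, 97.7, 279.3]
tool_rot: [3.142, -0.0, 1.57]
contact_force: [0.0, 0.5, 0.7]
opening: 1.009
gripper_force: 0.0
```

```bash
python3 - <<'E'
from h import *
k=cal("wrist");p,d=env.grab_frame("wrist");save("w5",p); t,_=env.grab_frame("top"); save("top2",t)
print(env.get_state()["ee_pos"],env.get_state()["tool_rot"])
X=deproj(d,k);z=X[...,2]
for n,h,c,q in (("nut",38,(455.4,84),3),("bar",36,(614,76),2)):
    m=(abs(z-h)<5)&(np.hypot(X[...,0]-c[0],X[...,1]-c[1])<60)
    print(n,m.sum(),np.median(z[m]),fit(world("wrist",contour(m),h,k),q),c)
E
```

```text
[557.50324112  97.74186805 279.29353921] [ 3.14152636e+00 -8.37901157e-06  1.57109534e+00]
nut 2524 38.96470566528657 (array([456.27752683,  83.2434979 ]), np.float64(53.0), array([51.5166542 , 50.16998999, 51.09570325])) (455.4, 84)
bar 2405 36.62845200044438 (array([613.46680464,  76.85408911]), np.float64(159.0), array([84.09209977, 28.46314751])) (614, 76)
```

View pics/w5.png

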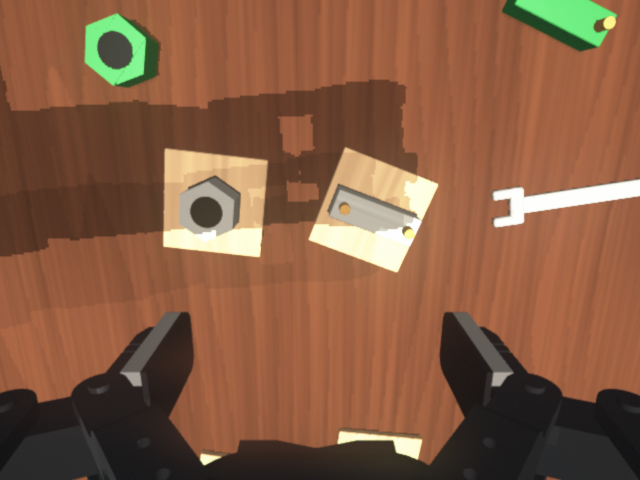

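View pics/top2.png

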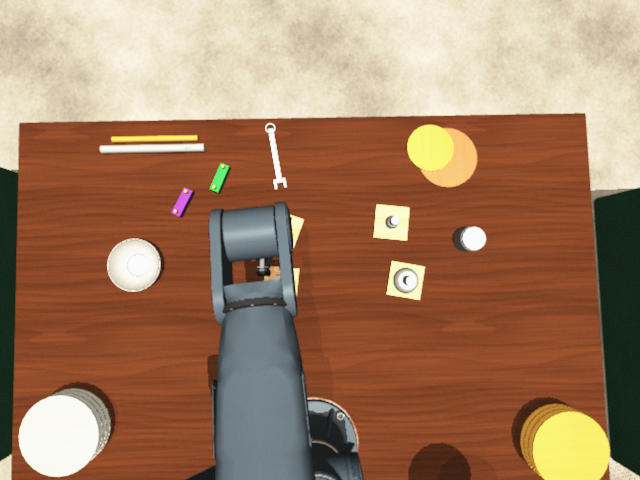

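The nut (210,207) and bar (373,213) sit on their outlines, within about 1 mm and 0.3°. In the top view the formers are on their pads at (392,222) and (406,280), and the dish, tin and look-alikes haven't moved.

```bash
python3 -c "
from workcell import env
print(env.close_job())"
```

```text
the job is handed in; nothing more can be done
None
```

All four fittings are on their matching pads and the job is handed in: the last camera check put each within about 2 mm of its outline centre, the nut and bar lined up to within 0.3°, and the dish and tin were left where they stood.

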